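# Show a bearing ball to the inspection camera on its carrying tray

### The job

Take the steel bearing ball off its rest and set it in the round pocket of the small carrying tray while the tray stands on the bench. Then lift the tray by its upright grip and carry it, never tipping it far enough for the ball to roll out, and hold it level in the air with the ball straight in front of the inspection camera's lens, at lens height and about 80 mm from the glass. Finish while still holding it there, steady; do not drop the ball, touch the camera or disturb the ink jar and the tape roll.

Things in the scene. Friction and masses are not known exactly. Their poses are not given: they have to be found in the camera images.
- tray: Loose flat aluminium tray, 140 mm (its x) by 66 mm (its y), plate 6 mm thick, lip to 8 mm, about 0.3 kg. Origin: centre of the underside; z up. On its +x end a round steel boss with a shallow pocket for the ball; at the centre an upright black grip; on the -x end a square steel balance block 24 x 24 mm, top 20 mm above the underside. The empty tray is heavier at the block end and with the ball in the pocket slightly heavier at the pocket end, so the grip needs a firm hold.
- tray_handle (a point): Point on the tray's grip at which to take it, 44 mm above the tray's underside at its centre. The grip is an upright blade, 26 mm along the tray's x, 12 mm thick along its y, top 58 mm above the underside. Axes as the tray's.
- tray_pocket (a point): Where the ball's centre is when it sits in the tray's pocket: 48 mm along the tray's +x from its centre, 28 mm above its underside. The boss is 26 mm in diameter; the pocket is 20 mm in diameter and only 2 mm deep (floor 14 mm, rim 16 mm above the underside), so the ball has 2 to 3 mm of play and rolls out at about 30 degrees of tilt. Axes as the tray's.
- ball_center (a point): Centre of the loose steel ball, 28 mm in diameter, 90 g. At the start it sits on the ball rest, its centre 36.5 mm above the bench.
- ball_rest: Fixed stand for the ball: flange 48 mm in diameter and 6 mm thick, with a slim post 24 mm in diameter (narrower than the ball) up to 25 mm, its top a cup 2.5 mm deep. Origin: centre of the underside. The fixed screen-print jig stands behind and to the right of it (nearer the robot, at lower y); its blue posts reach about 0.3 m above the bench, so cross it high.
- camera: Fixed bench inspection camera: round base 70 mm in diameter, thin post, grey box head 56 x 40 x 40 mm centred 140 mm above the bench, short lens toward its own -x. Origin: centre of the underside of the base; z up.
- camera_lens (a point): Centre of the lens glass, 45 mm along the camera's -x from its post and 140 mm above the bench. Axes as the camera's: the camera looks along -x of this frame, so the ball is to be held at about x = -0.08, y = 0, z = 0 in it.
- ink_jar: Bystander: white ink jar with a screw lid, 54 mm in diameter, 55 mm tall, loose. Origin: centre of the underside.
- masking_tape: Bystander: roll of beige masking tape lying flat, 70 mm in diameter, 25 mm high, loose. Origin: centre of the underside.
Things that resemble listed ones, but are neither listed nor needed, are in the scene too. What is shaped like the ball_rest but red is not meant.

How it is judged (in metres and radians):
On the way, in this order (a step that is already met when the one before it is completed fails the run):
1. the ball sits in the tray's pocket, let go, with the tray standing on the bench (distance between ball_center and tray_pocket below 0.006 m and height (world z) of tray below 0.006 m and contact force between the fingers and ball below 0.05 N), for 0.2 s.
2. the tray is lifted by the gripper, clear of the bench, with the ball in its pocket (distance between ball_center and tray_pocket below 0.006 m and height (world z) of tray above 0.04 m and contact force between the fingers and tray above 1 N), for 0.2 s.
At the end, for the whole second after the job is handed in: Tray held by the gripper alone, still, level within 5 degrees, 90 mm or more up; ball in its pocket (within 6 mm of its seat), 55 to 105 mm before the lens, within 15 mm of its axis sideways and in height; camera untouched; jar and tape within 30 mm of their places (distance between ball_center and tray_pocket below 0.006 m and angle between tray's own z axis and vertical below 0.09 rad and x of ball_center in the frame of camera_lens between -0.105 and -0.055 m and y of ball_center in the frame of camera_lens between -0.015 and 0.015 m and z of ball_center in the frame of camera_lens between -0.015 and 0.015 m and height (world z) of tray above 0.09 m and contact force between the fingers and tray above 1 N and contact force between the fingers and ball below 0.05 N and linear speed of tray below 0.02 m/s and linear speed of ball below 0.04 m/s and contact force between camera and anything else below 0.5 N and distance of each of ink_jar, masking_tape from where it was at the start of the episode below 0.03 m); the arm keeps its last pose, push and grip.
It fails at once if the ball is dropped on the bench (height (world z) of ball_center below 0.017 m).
It fails at once if the tray is tipped past about 25 degrees (angle between tray's own z axis and vertical above 0.44 rad).
It fails at once if the camera is knocked (contact force between camera and anything else above 3 N).
It fails at once if a bystander is disturbed (distance of any of ink_jar, masking_tape from where it was at the start of the episode above 0.03 m).
It also fails if it takes over 51 s, if anything falls off the work surface, if the arm or the gripper's body presses on something with over 40 N, if the wrist force passes 120 N, or if a joint passes its speed limit or range.

### The arm

A 6-joint arm with a two-finger parallel gripper is mounted at the origin on a cart in front of the work surface, level with it; the furniture and walls round the work are solid. World frame = base frame: x ahead of the robot, y to its left, z up, the work surface at z = 0. Lengths are in mm, angles in degrees, forces in N, time in s.
With the tool pointing down it reaches from about 300 to 850 mm from the base axis. Payload 4.2 kg.
Tool frame: the origin (TCP) lies midway between the tips of the shut fingers; the grasp point (between the pads) lies 19 mm behind it; x points along the fingers, z is the direction in which the jaws open and shut, and the axes are right-handed (so a half turn about x gives the same grasp; the last joint's range is limited). The gripper opens to 91 mm and grips with 3 to 60 N. Pads are 32 mm wide; open, the fingers measure 118 mm over their backs; the gripper's body (76 mm by 178 mm) begins 60 mm behind the grasp point.
Start: joints at [64.63, 18.312, 89.639, -0, 72.044, -1.146], TCP at [235.936, 524.383, 213.976] pointing down, gripper open.
Joint ranges: [-177.97, 177.97], [-48.28, 115.42], [12.27, 149.76], [-77.06, 257.06], [2.81, 150.46], [-146.56, 146.56]. Speed limits (degrees/s): [147.25, 147.25, 180, 180, 180, 180].

### API

Orientations are given as [roll, pitch, yaw] about the fixed x, y, z axes, in that order (R = Rz(yaw) Ry(pitch) Rx(roll)).
In Python, from workcell import env gives the robot as it stands.
- The arm moves only by the tool send_rows, never from a script. Its argument "commands" is a list that holds one entry, the list of rows, each a list of 6 numbers: the shift along the tool's x, y, z normalised to -1 to 1, where 1 is 0.1 m, then the turn, a rotation vector about the tool's x, y, z normalised to -1 to 1, where 1 is 2 pi rad. In form: [[[x, y, z, wx, wy, wz], ...]]. A call has 1 to 20 rows; each row is the pose to reach, as a shift and turn from the pose commanded when the call began, along the tool's axes at that moment, turning the shorter way round; what a row does not reach only later rows make up. A row lasts 1/8 s, in which the tool goes at most 62.5 mm and 10.7 degrees, less where a joint would pass 70% of its speed; a pose out of reach is approached as far as the arm can. A call with a number of a shift or a turn outside -1 to 1 is refused whole. A call with a gripper value outside its range is refused whole. "jaw" is the closure, from -1 (fully open) to 1 (shut), so that 0 is half open, set as the call begins (left out, the last holds). The fingers move at their own pace and stop on an object; "force" is the grip in N (left out, the last holds). Time passes only in rows, so rows that repeat a pose let the fingers close. It gives the time, the measured TCP pose, the force and the opening at its end, in the units of the state.
- env.state(): the state, without advancing time (a new reading comes with each control period).
- env.grab_frame(name): name is "scene" or "top"; returns (picture, depth): 480x640x3 uint8, red, green, blue; 480x640 float32, mm along the optical axis (not along the pixel's ray), 0 where there is no reading.
- env.get_calibration(name): a dict with "mtx" (3x3 intrinsics, pixels), "dist_coeffs" ([k1, k2, p1, p2, k3] as OpenCV has them; the pictures are not rectified), "camera_from_world" (4x4, takes a point from world to camera coordinates). Camera axes: x right, y up, looking along -z (the intrinsics and any distortion apply to the point x, -y, -z); pixel columns grow to the right and rows downward; lengths in mm; the calibration is good to about 2 mm. A picture is of the moment at which its call begins. get_calibration takes no time and is no camera call.
- env.job_done(): hands the job in, once; it reports no verdict.
The state is a dict: "time_s": time; "qpos": joint angles; "qvel": joint speeds; "effort": joint torques, N m; "ee_pos": TCP position; "ee_rot": TCP orientation; "force": force on the tool from outside, world axes, zero at the start; "torque": the same for the moment, N m; "gripper_width": finger opening in mm.
Only numpy, scipy, OpenCV 4.12 (cv2) and the standard library are available. Lean on these libraries where they do the work, as an engineer would, in place of code of your own. Each camera call takes 0.05 s, during which the arm holds its last target.

## Working session

There is one attempt and no reset: what is moved stays moved. The work goes in short steps, Python scripts to look and compute and a tool call to move; the robot and the scene stay as the last step left them, time stands still between calls to the robot, and variables do not carry over. Pictures are saved under pics/ and viewed, and the job is handed in when it is done.

Besides the shell and the picture viewer there is one more tool, called after "Request:" by a JSON object that holds its "op" and its "data". send_rows: Moves the arm, as the interface text tells. Its arguments: {"type":"object","properties":{"commands":{"type":"array","items":{"type":"array","items":{"type":"array","items":{"type":"number","minimum":-1,"maximum":1}}}},"jaw":{"type":"number"},"force":{"type":"number"}},"required":["commands"]}

```bash
ls; mkdir -p pics; python3 - <<'E'
from workcell import env
import cv2, numpy as np
print(env.state())
for n in ("scene","top"):
    p,d=env.grab_frame(n); cv2.imwrite(f"pics/{n}0.png",p[:,:,::-1]); np.save(f"{n}0_d.npy",d); np.save(f"{n}0_p.npy",p)
    c=env.get_calibration(n); print(n,{k:np.round(np.array(v),4).tolist() for k,v in c.items()})
E
```

```text
pics
{'time_s': 0.0, 'qpos': array([ 6.46288220e+01,  1.83509512e+01,  8.97071594e+01,  1.50964970e-03,
        7.20426996e+01, -1.14498203e+00]), 'qvel': array([-0.05469858, -0.00639522,  0.09489725, -0.01530114,  0.06595337,
        0.01921456]), 'effort': array([-2.20507286e-04, -4.12450111e+01, -2.31978339e+01,  7.30304746e-02,
        4.55464376e-02, -1.25202373e-04]), 'ee_pos': array([235.71137294, 523.91079927, 213.12208634]), 'ee_rot': array([ 178.0393222 ,   89.89917959, -116.18734045]), 'force': array([-0.09308792, -0.7843935 , -0.11797039]), 'torque': array([-0.03572122, -0.02787324,  0.00838816]), 'gripper_width': 90.96472395453618}
scene {'mtx': [[574.6591, 0.0, 324.4829], [0.0, 574.6591, 239.8992], [0.0, 0.0, 1.0]], 'dist_coeffs': [-0.0375, 0.0, 0.0, 0.0, 0.0], 'camera_from_world': [[-0.7255, -0.6877, 0.025, 315.9235], [0.3188, -0.3037, 0.8978, -350.655], [-0.6099, 0.6594, 0.4396, -482.3275], [0.0, 0.0, 0.0, 1.0]]}
top {'mtx': [[495.0388, 0.0, 319.6081], [0.0, 495.0388, 243.553], [0.0, 0.0, 1.0]], 'dist_coeffs': [-0.0055, 0.0, 0.0, 0.0, 0.0], 'camera_from_world': [[0.0198, -0.9995, -0.0238, -196.5917], [0.9849, 0.0154, 0.1725, -638.5926], [-0.1721, -0.0269, 0.9847, -877.236], [0.0, 0.0, 0.0, 1.0]]}
```

View pics/scene0.png

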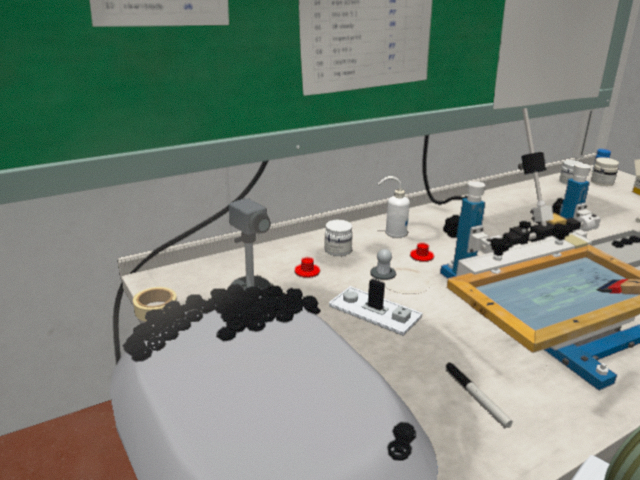

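View pics/top0.png

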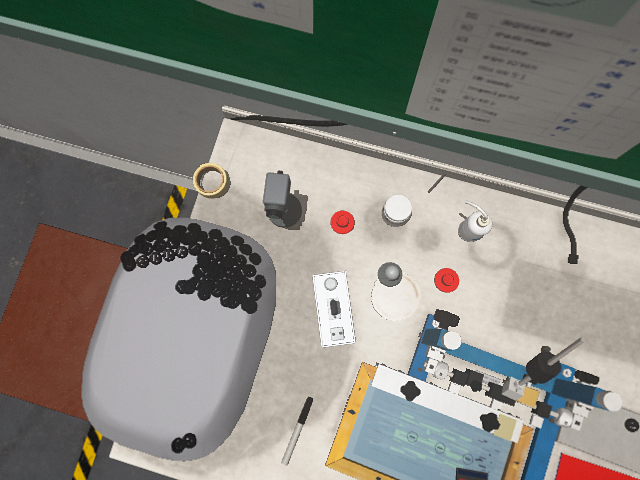

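```bash
cat > h.py <<'E'
import numpy as np, cv2
from workcell import env
def cal(n):
    c=env.get_calibration(n); return np.array(c["mtx"]),np.array(c["dist_coeffs"]),np.array(c["camera_from_world"])
F=np.diag([1.,-1,-1])
def proj(n,P):
    K,D,T=cal(n); P=np.atleast_2d(P).astype(float)
    pc=(P@T[:3,:3].T+T[:3,3])@F
    return cv2.projectPoints(pc,np.zeros(3),np.zeros(3),K,D)[0].reshape(-1,2)
def ray(n,uv):
    K,D,T=cal(n)
    u=cv2.undistortPoints(np.array(uv,float).reshape(-1,1,2),K,D).reshape(-1,2)
    d=np.c_[u,np.ones(len(u))]@F@T[:3,:3]
    o=-T[:3,:3].T@T[:3,3]
    return o,d
def onz(n,uv,z):
    o,d=ray(n,uv); return o+d*((z-o[2])/d[:,2])[:,None]
def cloud(n,depth):
    v,u=np.mgrid[:480,:640]; o,d=ray(n,np.c_[u.ravel(),v.ravel()])
    P=o+d*depth.ravel()[:,None]; P[depth.ravel()==0]=np.nan
    return P.reshape(480,640,3)
E
python3 - <<'E'
from h import *
for n in("scene","top"):
    print(n,"cam pos",-cal(n)[2][:3,:3].T@cal(n)[2][:3,3],"tcp",proj(n,[235.7,523.9,213.1]))
P=cloud("top",np.load("top0_d.npy"))
for nm,(u,v) in dict(ball=(390,272),red1=(342,222),red2=(447,280),jar=(397,208),tape=(196,178),grip=(335,307),boss=(330,283),blk=(337,334),camhead=(277,185),dome=(180,330),bench=(300,300),b2=(400,340),bpost=(452,341)).items(): print(nm,np.round(P[v,u],1))
p=np.load("top0_p.npy")
cv2.imwrite("pics/topc.png",cv2.resize(p[150:360,180:480,::-1],None,fx=2.66,fy=2.66,interpolation=cv2.INTER_CUBIC))
p=np.load("scene0_p.npy")
cv2.imwrite("pics/scenec.png",cv2.resize(p[170:350,200:450,::-1],None,fx=3.2,fy=3.2,interpolation=cv2.INTER_CUBIC))
E
```

```text
scene cam pos [ 46.84285258 428.79947144 518.98285605] tcp [[-249.62227364  904.87480696]]
top cam pos [ 481.86778679 -210.2182509   969.33142931] tcp [[-171.05373259  489.75445253]]
ball [ 591.1 -317.4   48.3]
red1 [ 691.3 -227.4   20.1]
red2 [ 580.7 -428.8   22.1]
jar [ 713.2 -330.9   51.1]
tape [776.4  65.5  23.3]
grip [ 523.9 -215.8   58.2]
boss [ 571.9 -205.7   12.6]
blk [ 475.2 -220.6   18.7]
camhead [nan nan nan]
dome [476.9  63.   69.7]
bench [ 5.389e+02 -1.477e+02 -1.000e-01]
b2 [ 466.  -342.1   -4. ]
bpost [ 469.3 -394.7  193. ]
```

View pics/topc.png

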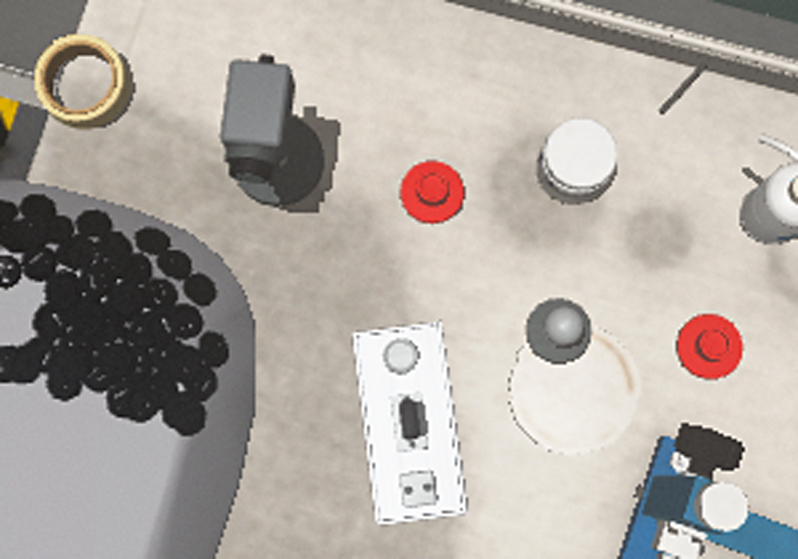

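View pics/scenec.png

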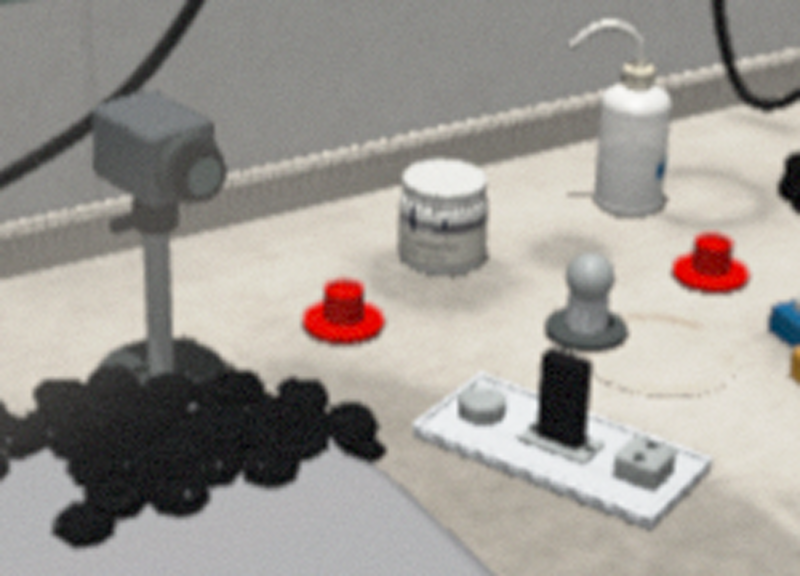

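```bash
python3 - <<'E'
from h import *
for n in("top","scene"):
    P=cloud(n,np.load(f"{n}0_d.npy"))
    print(n)
    vs=range(200,470,30) if n=="top" else range(280,480,25)
    for v in vs:
        print(v,[tuple(np.round(P[v,u]).tolist()) if np.isfinite(P[v,u,0]) else None for u in range(90,300,30)])
P=cloud("top",np.load("top0_d.npy"))
# camera head points
m=(P[...,2]>110)&(P[...,0]>600)&(P[...,0]<850)&(P[...,1]>-220)&(P[...,1]<0)
print("head top view",m.sum(), np.nanpercentile(P[m],[2,50,98],axis=0) if m.sum() else 0)
P=cloud("scene",np.load("scene0_d.npy"))
m=(P[...,2]>90)&(P[...,0]>600)&(P[...,0]<850)&(P[...,1]>-220)&(P[...,1]<0)
print("head scene",m.sum(), np.nanpercentile(P[m],[2,50,98],axis=0) if m.sum() else 0)
for v in range(200,300,8): print(v,[tuple(np.round(P[v,u]).tolist()) if np.isfinite(P[v,u,0]) else None for u in (235,245,249,255,262,268)])
E
```

```text
top
200 [(937.0, 688.0, -780.0), (937.0, 573.0, -773.0), (942.0, 467.0, -787.0), (941.0, 353.0, -778.0), (738.0, 41.0, 0.0), (739.0, -20.0, -3.0), (697.0, -103.0, 161.0)]
230 [(824.0, 676.0, -778.0), (825.0, 563.0, -773.0), (665.0, 143.0, 42.0), (661.0, 77.0, 67.0), (664.0, 22.0, 58.0), (676.0, -24.0, 3.0), (677.0, -84.0, -1.0)]
260 [(611.0, 276.0, -2.0), (612.0, 215.0, -1.0), (602.0, 125.0, 78.0), (603.0, 70.0, 75.0), (602.0, 11.0, 89.0), (605.0, -41.0, 77.0), (614.0, -88.0, 18.0)]
290 [(551.0, 270.0, -1.0), (547.0, 179.0, 70.0), (548.0, 122.0, 74.0), (548.0, 65.0, 80.0), (548.0, 8.0, 90.0), (550.0, -44.0, 80.0), (555.0, -92.0, 31.0)]
320 [(492.0, 264.0, -1.0), (492.0, 173.0, 72.0), (494.0, 119.0, 70.0), (495.0, 66.0, 66.0), (496.0, 10.0, 69.0), (497.0, -45.0, 69.0), (499.0, -93.0, 18.0)]
350 [(437.0, 232.0, 53.0), (439.0, 169.0, 70.0), (441.0, 114.0, 72.0), (442.0, 61.0, 69.0), (443.0, 6.0, 72.0), (444.0, -47.0, 68.0), (442.0, -92.0, -4.0)]
380 [(386.0, 219.0, 70.0), (387.0, 164.0, 71.0), (388.0, 111.0, 69.0), (390.0, 57.0, 71.0), (391.0, 3.0, 72.0), (390.0, -46.0, 51.0), (386.0, -
[... 3042 characters left out ...]
2.0)]
264 [(811.0, -152.0, 1.0), (723.0, -106.0, 52.0), (715.0, -109.0, 55.0), (785.0, -179.0, 1.0), (777.0, -190.0, -0.0), (768.0, -197.0, 1.0)]
272 [(788.0, -134.0, -0.0), (775.0, -147.0, 0.0), (715.0, -108.0, 40.0), (760.0, -158.0, 2.0), (754.0, -169.0, -0.0), (744.0, -175.0, 2.0)]
280 [(750.0, -104.0, 11.0), (738.0, -117.0, 11.0), (715.0, -107.0, 24.0), (724.0, -127.0, 13.0), (719.0, -139.0, 10.0), (725.0, -159.0, -1.0)]
288 [(626.0, -10.0, 87.0), (611.0, -16.0, 91.0), (608.0, -21.0, 91.0), (600.0, -25.0, 92.0), (614.0, -50.0, 76.0), (591.0, -42.0, 89.0)]
296 [(615.0, -0.0, 83.0), (595.0, -2.0, 91.0), (596.0, -10.0, 87.0), (589.0, -16.0, 88.0), (589.0, -29.0, 82.0), (586.0, -37.0, 80.0)]
```

```bash
cat > meas.py <<'E'
from h import *
from scipy.optimize import least_squares
def sphere(P,c0,r=14,rad=17):
    Q=P.reshape(-1,3); Q=Q[np.isfinite(Q[:,0])]
    c=np.array(c0,float)
    for _ in range(4):
        q=Q[(np.linalg.norm(Q-c,axis=1)<rad)&(Q[:,2]>c[2]-6)]
        c=least_squares(lambda c:np.linalg.norm(q-c,axis=1)-r,c,loss="soft_l1").x
    return c,len(q)
def rect(pts):
    r=cv2.minAreaRect(pts[:,:2].astype(np.float32)); return r
E
python3 - <<'E'
from meas import *
for n in("top","scene"):
    P=cloud(n,np.load(f"{n}0_d.npy")); p=np.load(f"{n}0_p.npy").astype(int)
    Q=P.reshape(-1,3); C=p.reshape(-1,3)
    print(n,"ball",sphere(P,[588,-317,37]))
    def reg(x0,x1,y0,y1,z0,z1): 
        with np.errstate(all='ignore'):
            return (Q[:,0]>x0)&(Q[:,0]<x1)&(Q[:,1]>y0)&(Q[:,1]<y1)&(Q[:,2]>z0)&(Q[:,2]<z1)
    def clean(m):
        k=cv2.morphologyEx(m.reshape(480,640).astype(np.uint8),cv2.MORPH_OPEN,np.ones((3,3))); 
        return k.ravel()>0
    m=clean(reg(660,760,-150,-60,156,166)); print("head top",m.sum(),rect(Q[m]),Q[m].mean(0))
    m=reg(700,730,-120,-95,30,95); print("post",m.sum(),np.median(Q[m],axis=0),np.percentile(Q[m][:,:2],[5,95],axis=0))
    m=clean(reg(430,620,-270,-160,4,11)); print("tray",m.sum(),rect(Q[m]),Q[m].mean(0))
    m=reg(500,550,-240,-190,54,63); print("grip",m.sum(),rect(Q[m]),Q[m].mean(0))
    m=reg(555,590,-230,-185,12.5,19); print("boss",m.sum(),rect(Q[m]),Q[m].mean(0))
    m=reg(455,495,-240,-200,17,24); print("blk",m.sum(),rect(Q[m]),Q[m].mean(0))
    m=reg(560,625,-350,-290,4,9); print("flange",m.sum(),rect(Q[m]),Q[m].mean(0))
    # lens ring circle visible
E
```

```text
top ball (array([ 593.100218  , -321.67546276,   35.41172918]), 166)
head top 687 ((717.8150634765625, -111.08959197998047), (38.9603271484375, 56.28935623168945), 86.25973510742188) [ 717.48439243 -111.32537843  159.1743036 ]
  return _methods._mean(a, axis=axis, dtype=dtype,
  ret = um.true_divide(
Traceback (most recent call last):
IndexError: index -1 is out of bounds for axis 0 with size 0
```

```bash
python3 - 2>/dev/null <<'E'
from meas import *
for n in("top","scene"):
    P=cloud(n,np.load(f"{n}0_d.npy")); p=np.load(f"{n}0_p.npy").astype(int)
    Q=P.reshape(-1,3)
    print(n,"ball",sphere(P,[588,-317,37]))
    def reg(x0,x1,y0,y1,z0,z1): 
        return (Q[:,0]>x0)&(Q[:,0]<x1)&(Q[:,1]>y0)&(Q[:,1]<y1)&(Q[:,2]>z0)&(Q[:,2]<z1)
    def clean(m):
        return cv2.morphologyEx(m.reshape(480,640).astype(np.uint8),cv2.MORPH_OPEN,np.ones((3,3))).ravel()>0
    for nm,r,c in [("head",(660,760,-150,-60,156,166),1),("post",(700,730,-120,-95,30,95),0),("tray",(430,620,-270,-160,4,11),1),("grip",(500,550,-240,-190,54,63),0),("boss",(555,590,-230,-185,12.5,19),0),("blk",(455,495,-240,-200,17,24),0),("flange",(560,625,-350,-290,4,9),0),("bench",(520,660,-150,-100,-10,10),0),("jar",(680,740,-360,-300,45,65),0),("lens",(660,684,-140,-70,115,156),0)]:
        m=reg(*r); m=clean(m) if c else m
        if m.sum()>5: print(nm,m.sum(),np.round(np.hstack([np.hstack(x) for x in rect(Q[m])]),1),np.round(Q[m].mean(0),1))
# colour-based: boss, block, grip top ray casting, ball ellipses
E
```

```text
top ball (array([ 593.100218  , -321.67546276,   35.41172918]), 166)
```

```bash
cat > m2.py <<'E'
from meas import *
import sys
np.seterr(all='ignore')
def run(tag,ball0,regs):
  for n in("top","scene"):
    P=cloud(n,np.load(f"{n}{tag}_d.npy"))
    Q=P.reshape(-1,3)
    print(n,"ball",sphere(P,ball0))
    for nm,r,c in regs:
        x0,x1,y0,y1,z0,z1=r
        m=(Q[:,0]>x0)&(Q[:,0]<x1)&(Q[:,1]>y0)&(Q[:,1]<y1)&(Q[:,2]>z0)&(Q[:,2]<z1)
        if c: m=cv2.morphologyEx(m.reshape(480,640).astype(np.uint8),cv2.MORPH_OPEN,np.ones((3,3))).ravel()>0
        if m.sum()>5: 
            a,b,g=rect(Q[m]); print(nm,m.sum(),np.round([*a,*b,g],1),np.round(Q[m].mean(0),1))
E
python3 - <<'E'
from m2 import *
run(0,[588,-317,37],[("head",(660,760,-150,-60,156,166),1),("post",(700,735,-125,-90,30,95),0),("tray",(430,620,-270,-160,4,11),1),("grip",(500,550,-240,-190,54,63),0),("boss",(555,590,-230,-185,12.5,19),0),("blk",(455,495,-240,-200,17,24),0),("flange",(560,625,-350,-290,4,9),0),("bench",(520,660,-150,-100,-10,10),0),("jar",(680,740,-360,-300,45,65),0),("lens",(660,684,-140,-70,115,156),0)])
E
```

```text
top ball (array([ 593.100218  , -321.67546276,   35.41172918]), 166)
head 687 [ 717.8 -111.1   39.    56.3   86.3] [ 717.5 -111.3  159.2]
tray 644 [ 524.1 -212.8  139.5   65.8    8.5] [ 526.7 -210.6    6.5]
grip 85 [ 523.9 -212.9   25.9   11.8    8. ] [ 523.4 -213.1   57. ]
boss 108 [ 571.7 -205.8   23.6   23.2    0.9] [ 571.3 -206.    14.4]
blk 143 [ 476.4 -219.8   23.7   23.5    8.8] [ 476.4 -219.9   19.7]
flange 212 [ 592.9 -318.9   45.6   50.7    4. ] [ 589.5 -318.9    5.9]
bench 1790 [ 5.902e+02 -1.250e+02  1.393e+02  4.990e+01  1.000e-01] [ 589.1 -125.    -1. ]
jar 583 [ 714.4 -332.5   50.8   50.4   25.8] [ 713.8 -332.    54.1]
lens 148 [ 678.  -109.2   32.    11.6   89.6] [ 677.6 -109.3  147.4]
scene ball (array([ 594.53093748, -323.47918878,   37.5514106 ]), 169)
head 412 [ 715.  -110.7   39.8   64.2   84.4] [ 713.3 -108.   160.3]
post 281 [ 716.7 -109.6   14.1   12.9   47.5] [ 715.7 -109.2   62.6]
tray 1411 [ 525.3 -214.   141.9   69.4    8.3] [ 519.2 -207.     7.5]
grip 91 [ 524.3 -213.    25.7   13.7   17. ] [ 523.7 -211.9   57.8]
boss 128 [ 572.9 -206.6   23.6   28.1   41.8] [ 572.4 -206.3   15.3]
blk 153 [ 476.9 -220.9   24.3   26.9    8.5] [ 476.3 -219.2   20.5]
flange 190 [ 592.8 -322.7   49.7   47.6   89.3] [ 589.3 -316.5    7. ]
bench 257 [ 553.1 -137.7   25.2   66.    88.7] [ 546.9 -140.5    0.9]
jar 355 [ 714.  -331.5   48.8   52.3   42.8] [ 710.9 -327.8   54.4]
lens 250 [ 678.2 -108.5   11.6   33.3    0. ] [ 676.9 -106.7  143.7]
```

```bash
cat > plan.py <<'E'
from h import *
from scipy.spatial.transform import Rotation as R
def Rt(e): return R.from_euler('xyz',e,degrees=True)
def target(yaw,down=True):
    # jaw axis z at world angle yaw (deg), x down
    z=np.array([np.cos(np.radians(yaw)),np.sin(np.radians(yaw)),0]); x=np.array([0,0,-1.]); y=np.cross(z,x)
    return R.from_matrix(np.c_[x,y,z])
def rel(p0,R0,p1,R1):
    s=R0.inv().apply(np.array(p1,float)-p0)/100; w=(R0.inv()*R1).as_rotvec()/(2*np.pi)
    return np.round(s,4),np.round(w,5)
E
python3 - <<'E'
from plan import *
s=env.state(); R0=Rt(s["ee_rot"]); print(R0.as_matrix().round(3)); z=R0.as_matrix()[:,2]; print("jaw yaw",np.degrees(np.arctan2(z[1],z[0])))
for y in (98.3,-81.7):
    print(y,rel(s["ee_pos"],R0,[593.5,-321.5,220],target(y)))
np.seterr(all='ignore')
for n in("top","scene"):
    P=cloud(n,np.load(f"{n}0_d.npy")).reshape(-1,3)
    m=(P[:,2]>60)&(P[:,0]<760)&(P[:,0]>330)&(P[:,1]<-230)&(P[:,2]<500)
    q=P[m]; k=np.round(q/[30,30,500]).astype(int); 
    for u in np.unique(k[:,:2],axis=0):
        a=q[(k[:,:2]==u).all(1)]; 
        if len(a)>8 and u[1]>-20: print(n,u*30,len(a),np.round(np.percentile(a[:,2],97)),end=' | ')
    print()
E
```

```text
[[-0.001 -0.912  0.41 ]
 [-0.001  0.41   0.912]
 [-1.     0.    -0.002]]
jaw yaw 65.77892436930703
98.3 (array([-0.0581, -6.7313, -6.2426]), array([-9.034e-02, -2.500e-04, -8.000e-05]))
-81.7 (array([-0.0581, -6.7313, -6.2426]), array([ 4.0966e-01, -1.0000e-04,  3.3000e-04]))
top [ 330 -570] 57 99.0 | top [ 330 -540] 84 104.0 | top [ 330 -510] 169 106.0 | top [ 330 -480] 117 136.0 | top [ 330 -450] 210 136.0 | top [ 330 -420] 130 104.0 | top [ 330 -390] 164 69.0 | top [ 330 -360] 153 70.0 | top [ 330 -330] 152 69.0 | top [ 330 -300] 152 69.0 | top [ 330 -270] 153 75.0 | top [ 330 -240] 132 83.0 | top [ 360 -570] 213 112.0 | top [ 360 -540] 158 118.0 | top [ 360 -510] 157 116.0 | top [ 360 -480] 284 135.0 | top [ 360 -450] 344 135.0 | top [ 360 -420] 336 105.0 | top [ 360 -390] 300 105.0 | top [ 360 -360] 274 105.0 | top [ 360 -330] 278 133.0 | top [ 360 -300] 297 69.0 | top [ 360 -270] 300 82.0 | top [ 360 -240] 185 83.0 | top [ 390 -540] 225 119.0 | top [ 390 -510] 310 152.0 | top [ 390 -480] 317 137.0 | top [ 390 -450] 147 132.0 | top [ 390 -420] 248 111.0 | top [ 390 -390] 208 105
[... 2165 characters left out ...]
-360] 103 110.0 | scene [ 420 -330] 66 106.0 | scene [ 420 -300] 307 105.0 | scene [ 420 -270] 223 100.0 | scene [ 450 -540] 168 271.0 | scene [ 450 -510] 155 228.0 | scene [ 450 -420] 9 147.0 | scene [ 450 -390] 858 188.0 | scene [ 450 -360] 39 111.0 | scene [ 480 -540] 87 295.0 | scene [ 480 -390] 806 192.0 | scene [ 510 -420] 43 121.0 | scene [ 510 -390] 252 116.0 | scene [ 660 -480] 142 97.0 | scene [ 660 -450] 38 81.0 | scene [ 690 -480] 153 128.0 | scene [ 690 -450] 108 128.0 | scene [ 720 -570] 358 429.0 | scene [ 720 -450] 23 126.0 | scene [ 750 -570] 1217 449.0 | scene [ 750 -540] 1612 449.0 | scene [ 750 -510] 1358 450.0 | scene [ 750 -480] 813 434.0 | scene [ 750 -450] 106 354.0 |
```

Request:
{"op": "send_rows", "data": {"commands": [[[0,-0.16,-0.15,0,0,0],[0,-0.43,-0.4,0,0,0],[0,-0.7,-0.65,0,0,0],[0,-0.97,-0.9,0,0,0]]], "jaw": -1}}

```text
time_s: 0.6
ee_pos: [287.8, 400.0, 213.8]
ee_rot: [-156.8, 89.9, -91.0]
force: [-0.1, 0.4, -0.3]
gripper_width: 91.4
```

Request:
{"op": "send_rows", "data": {"commands": [[[0,-0.32,-0.3,0,0,0],[0,-0.64,-0.6,0,0,0],[0,-0.97,-0.9,0,0,0]]]}}

```text
time_s: 0.98
ee_pos: [339.0, 278.0, 213.9]
ee_rot: [-146.7, 90.0, -81.0]
force: [0.6, -0.0, 0.7]
gripper_width: 91.0
```

Request:
{"op": "send_rows", "data": {"commands": [[[0,-0.32,-0.3,0,0,0],[0,-0.64,-0.6,0,0,0],[0,-0.97,-0.9,0,0,0]]]}}

```text
time_s: 1.35
ee_pos: [390.1, 156.3, 213.9]
ee_rot: [-156.8, 90.0, -91.1]
force: [-0.3, 1.4, -0.5]
gripper_width: 91.3
```

Request:
{"op": "send_rows", "data": {"commands": [[[0,-0.32,-0.3,0.02,0,0],[0,-0.64,-0.6,0.045,0,0],[0,-0.97,-0.9,0.07,0,0],[0,-0.97,-0.9,0.1,0,0],[0,-0.97,-0.9,0.128,0,0],[0,-0.97,-0.9,0.156,0,0],[0,-0.97,-0.9,0.184,0,0],[0,-0.97,-0.9,0.212,0,0],[0,-0.97,-0.9,0.24,0,0],[0,-0.97,-0.9,0.268,0,0],[0,-0.97,-0.9,0.296,0,0],[0,-0.97,-0.9,0.324,0,0],[0,-0.97,-0.9,0.352,0,0],[0,-0.97,-0.9,0.38,0,0],[0,-0.97,-0.9,0.41,0,0],[0,-0.97,-0.9,0.41,0,0]]]}}

```text
time_s: 3.35
ee_pos: [441.1, 36.1, 213.8]
ee_rot: [-76.7, 90.0, -158.4]
force: [-0.0, 1.2, 0.6]
gripper_width: 91.4
```

```bash
python3 - <<'E'
from plan import *
s=env.state(); print(s); print(rel(s["ee_pos"],Rt(s["ee_rot"]),[593.5,-321.5,213],target(-81.7)))
E
```

```text
{'time_s': 3.35, 'qpos': array([ 3.20478153e+00,  6.32520420e+00,  1.05590074e+02, -1.33223396e-02,
        6.81219570e+01,  8.49437774e+01]), 'qvel': array([ 0.26575709,  0.22660367, -0.41186872,  0.08304422, -0.11515366,
       -2.25750299]), 'effort': array([ 3.17516970e-03, -2.89182955e+01, -2.26768720e+01,  3.60943610e-02,
       -8.12906027e-02,  3.78380846e-01]), 'ee_pos': array([441.11129513,  36.1443506 , 213.81751169]), 'ee_rot': array([ -76.69365568,   89.96076671, -158.42768316]), 'force': array([-0.04594774,  1.21905993,  0.57425577]), 'torque': array([0.00054058, 0.16149936, 0.00559169]), 'gripper_width': 91.43309214782393}
(array([0.0081, 0.9939, 3.7584]), array([-9.0e-05,  3.0e-05,  1.1e-04]))
```

Request:
{"op": "send_rows", "data": {"commands": [[[0,0.06,0.23,0,0,0],[0,0.15,0.57,0,0,0],[0,0.25,0.94,0,0,0]]]}}

```text
time_s: 3.72
ee_pos: [479.8, -53.7, 214.0]
ee_rot: [-101.6, 90.0, 176.8]
force: [0.6, 0.4, -0.2]
gripper_width: 91.1
```

Request:
{"op": "send_rows", "data": {"commands": [[[0,0.12,0.47,0,0,0],[0,0.25,0.94,0,0,0]]]}}

```text
time_s: 3.98
ee_pos: [518.0, -143.8, 214.0]
ee_rot: [-137.9, 90.0, 140.5]
force: [-0.1, 0.0, -0.3]
gripper_width: 91.3
```

Request:
{"op": "send_rows", "data": {"commands": [[[0,0.12,0.47,0,0,0],[0,0.25,0.94,0,0,0]]]}}

```text
time_s: 4.22
ee_pos: [556.1, -233.4, 213.9]
ee_rot: [-127.4, 90.0, 151.0]
force: [1.0, -0.2, 0.4]
gripper_width: 91.0
```

Request:
{"op": "send_rows", "data": {"commands": [[[0,0.12,0.47,0,0,0],[0,0.2,0.8,0,0,0],[0,0.244,0.938,0,0,0],[0,0.244,0.938,0,0,0],[0,0.244,0.938,0,0,0]]]}}

```text
time_s: 4.85
ee_pos: [593.4, -319.7, 214.1]
ee_rot: [-159.4, 89.9, 118.9]
force: [0.0, 0.5, 0.1]
gripper_width: 91.4
```

```bash
python3 - <<'E'
from plan import *
s=env.state(); print(s["ee_pos"],s["time_s"]); print(rel(s["ee_pos"],Rt(s["ee_rot"]),[593.5,-321.5,22.5],target(-81.7)))
for n in ("scene","top"):
    p,d=env.grab_frame(n); cv2.imwrite(f"pics/{n}1.png",p[:,:,::-1]); np.save(f"{n}1_d.npy",d)
E
```

```text
[ 593.39980863 -319.66899331  214.08189718] 4.85
(array([ 1.9158e+00, -1.0000e-03,  2.0100e-02]), array([-1.0e-04, -1.5e-04,  6.0e-05]))
```

View pics/scene1.png

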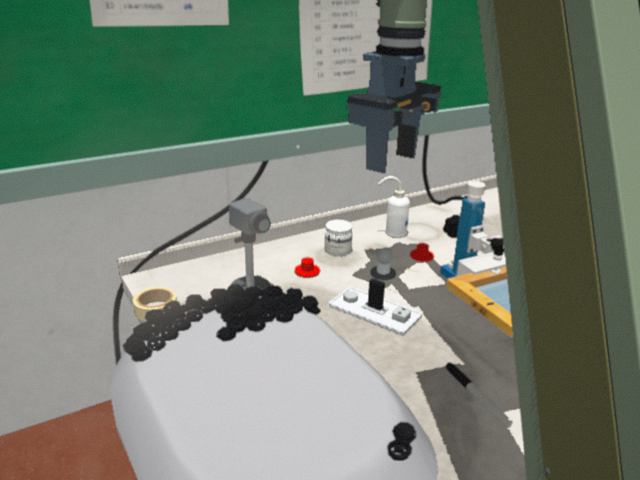

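View pics/top1.png

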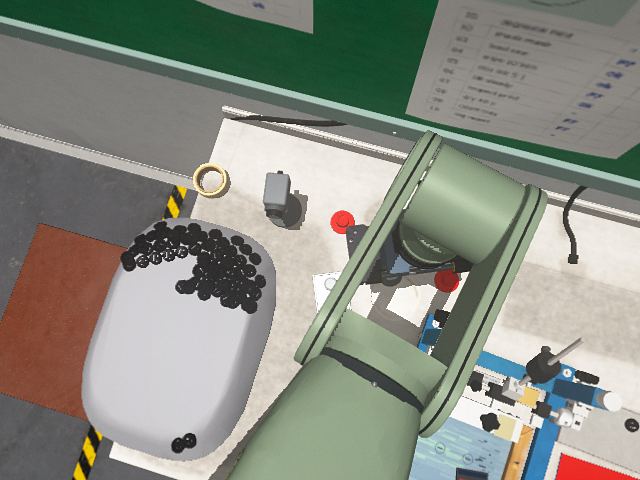

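```bash
python3 - <<'E'
from plan import *
P=cloud("scene",np.load("scene1_d.npy"))
for v in range(20,480,50): print(v,[np.round(P[v,u]).tolist() for u in (395,515,550,620)])
P=cloud("top",np.load("top1_d.npy"))
for u,v in [(435,145),(535,190),(310,350),(430,420),(470,190),(400,340),(340,440),(450,330),(380,220)]: print(u,v,P[v,u].round())
E
```

```text
20 [[582.0, -288.0, 443.0], [239.0, 33.0, 486.0], [206.0, 53.0, 490.0], [164.0, 52.0, 493.0]]
70 [[566.0, -275.0, 376.0], [231.0, 38.0, 454.0], [199.0, 56.0, 460.0], [154.0, 65.0, 467.0]]
120 [[546.0, -257.0, 308.0], [223.0, 43.0, 421.0], [191.0, 60.0, 430.0], [145.0, 76.0, 442.0]]
170 [[776.0, -588.0, 93.0], [215.0, 47.0, 387.0], [184.0, 64.0, 398.0], [135.0, 88.0, 417.0]]
220 [[673.0, -460.0, 41.0], [207.0, 50.0, 350.0], [174.0, 70.0, 367.0], [126.0, 95.0, 391.0]]
270 [[580.0, -342.0, 7.0], [197.0, 56.0, 315.0], [166.0, 75.0, 334.0], [118.0, 100.0, 363.0]]
320 [[481.0, -211.0, 7.0], [188.0, 59.0, 276.0], [156.0, 81.0, 302.0], [109.0, 105.0, 335.0]]
370 [[410.0, -118.0, 1.0], [288.0, -241.0, -1.0], [146.0, 86.0, 267.0], [100.0, 109.0, 306.0]]
420 [[310.0, 22.0, 68.0], [241.0, -148.0, -1.0], [136.0, 91.0, 231.0], [91.0, 114.0, 276.0]]
470 [[275.0, 66.0, 53.0], [203.0, -74.0, -2.0], [126.0, 97.0, 194.0], [81.0, 122.0, 247.0]]
435 145 [ 632. -292.  586.]
535 190 [ 597. -373.  580.]
310 350 [ 468. -195.  613.]
430 420 [ 423. -278.  614.]
470 190 [ 593. -318.  588.]
400 340 [ 476. -258.  618.]
340 440 [ 415. -216.  646.]
450 330 [ 484. -305.  564.]
380 220 [ 564. -245.  605.]
```

Request:
{"op": "send_rows", "data": {"commands": [[[0.3,0,0.02,0,0,0],[0.65,0,0.02,0,0,0],[1,0,0.02,0,0,0]]]}}

```text
time_s: 5.32
ee_pos: [594.1, -321.9, 113.6]
ee_rot: [67.1, 90.0, -14.7]
force: [0.7, -0.4, 0.4]
gripper_width: 91.6
```

Request:
{"op": "send_rows", "data": {"commands": [[[0.2,0,0,0,0,0],[0.4,0,0,0,0,0],[0.5,0,0,0,0,0],[0.5,0,0,0,0,0],[0.5,0,0,0,0,0]]]}}

```text
time_s: 5.95
ee_pos: [594.8, -323.1, 65.0]
ee_rot: [55.9, 89.9, -25.9]
force: [-0.4, 0.2, -0.1]
gripper_width: 90.9
```

```bash
python3 - <<'E'
from plan import *
s=env.state(); print(s["ee_pos"],s["time_s"],s["force"]); print(rel(s["ee_pos"],Rt(s["ee_rot"]),[593.5,-321.5,22.5],target(-81.7)))
p,d=env.grab_frame("scene"); cv2.imwrite(f"pics/scene2.png",cv2.resize(p[120:300,270:520,::-1],None,fx=3.2,fy=3.2,interpolation=cv2.INTER_CUBIC))
E
```

```text
[ 594.78061977 -323.05582566   65.02296562] 5.95 [-0.42356711  0.15787858 -0.06855889]
(array([ 0.4252, -0.0111, -0.0177]), array([-0.0003 ,  0.00016, -0.00024]))
```

View pics/scene2.png

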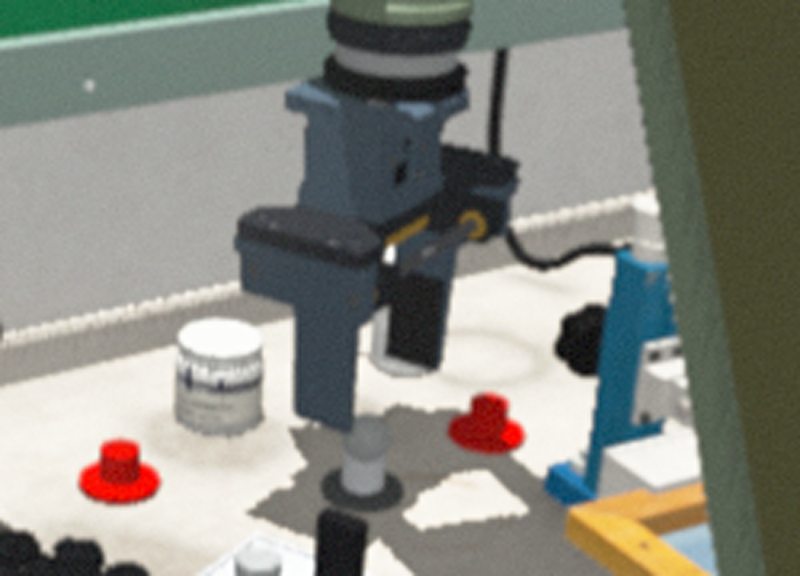

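Request:
{"op": "send_rows", "data": {"commands": [[[0.12,-0.01,-0.015,0,0,0],[0.24,-0.01,-0.015,0,0,0],[0.36,-0.01,-0.015,0,0,0],[0.42,-0.01,-0.015,0,0,0],[0.42,-0.01,-0.015,0,0,0],[0.42,-0.01,-0.015,0,0,0]]]}}

```text
time_s: 6.75
ee_pos: [593.3, -321.8, 22.2]
ee_rot: [60.3, 90.0, -21.6]
force: [0.3, 0.2, 0.4]
gripper_width: 91.5
```

Request:
{"op": "send_rows", "data": {"commands": [[[0,0,0,0,0,0],[0,0,0,0,0,0],[0,0,0,0,0,0],[0,0,0,0,0,0],[0,0,0,0,0,0],[0,0,0,0,0,0],[0,0,0,0,0,0],[0,0,0,0,0,0]]], "jaw": 0.6, "force": 15}}

```text
time_s: 7.75
ee_pos: [593.1, -321.8, 22.0]
ee_rot: [41.5, 90.0, -40.3]
force: [0.2, -1.2, 0.2]
gripper_width: 26.8
```

```bash
python3 - <<'E'
from plan import *
s=env.state(); print(s["ee_pos"],s["time_s"],s["force"],s["gripper_width"]); print(rel(s["ee_pos"],Rt(s["ee_rot"]),[593.5,-321.5,22.5],target(-81.7)))
p,d=env.grab_frame("scene"); cv2.imwrite(f"pics/scene3.png",cv2.resize(p[120:300,270:520,::-1],None,fx=3.2,fy=3.2,interpolation=cv2.INTER_CUBIC))
E
```

```text
[ 593.06869862 -321.79861934   22.01459636] 7.75 [ 0.22998961 -1.22111634  0.17822706] 26.785007354022678
(array([-0.0049,  0.0047, -0.0023]), array([-3.5e-04,  5.0e-05, -4.0e-05]))
```

View pics/scene3.png

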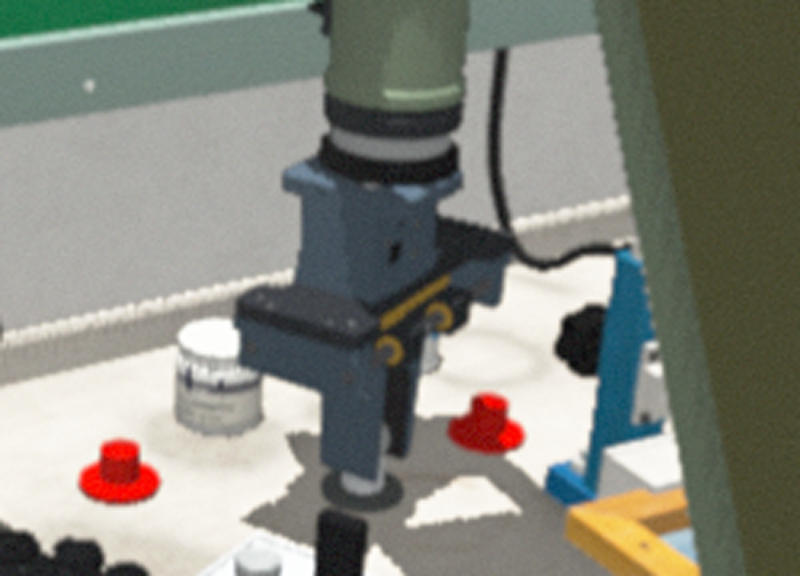

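Request:
{"op": "send_rows", "data": {"commands": [[[-0.1,0,0,0,0,0],[-0.3,0,0,0,0,0],[-0.6,0,0,0,0,0],[-0.8,0,0,0,0,0],[-0.8,0,0,0,0,0],[-0.8,0,0,0,0,0]]]}}

```text
time_s: 8.55
ee_pos: [592.3, -321.2, 101.1]
ee_rot: [-133.6, 89.9, 144.6]
force: [0.0, -0.1, -1.2]
gripper_width: 26.8
```

```bash
python3 - <<'E'
from plan import *
s=env.state(); print(s["ee_pos"],s["time_s"],s["force"],s["gripper_width"]); print(rel(s["ee_pos"],Rt(s["ee_rot"]),[571.8,-206,100],target(-81.7)))
p,d=env.grab_frame("scene"); np.save("scene4_d.npy",d);cv2.imwrite(f"pics/scene4.png",cv2.resize(p[120:300,270:520,::-1],None,fx=3.2,fy=3.2,interpolation=cv2.INTER_CUBIC))
E
```

```text
[ 592.34999749 -321.16264244  101.14431644] 8.55 [ 0.02375971 -0.07428637 -1.21436459] 26.830611898916022
(array([ 0.0129, -0.0396, -1.1691]), array([-0.00035, -0.00019,  0.00019]))
```

View pics/scene4.png

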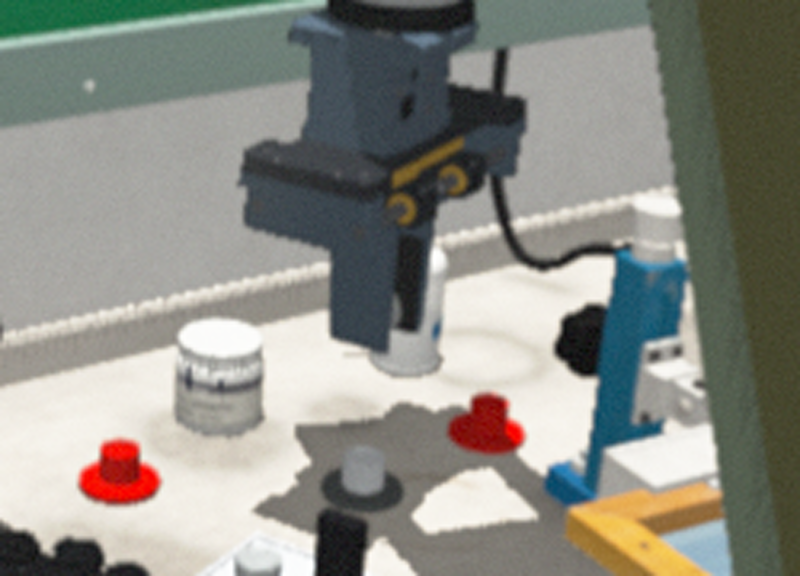

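Request:
{"op": "send_rows", "data": {"commands": [[[0,0,-0.1,0,0,0],[0,-0.02,-0.35,0,0,0],[0,-0.03,-0.6,0,0,0],[0,-0.04,-0.8,0,0,0],[0,-0.04,-0.8,0,0,0]]]}}

```text
time_s: 9.22
ee_pos: [577.3, -241.4, 101.7]
ee_rot: [-127.9, 89.9, 150.3]
force: [-0.0, -0.7, -0.9]
gripper_width: 27.0
```

Request:
{"op": "send_rows", "data": {"commands": [[[0,0,-0.15,0,0,0],[0,0,-0.3,0,0,0],[0,0,-0.37,0,0,0],[0,0,-0.37,0,0,0],[0,0,-0.37,0,0,0]]]}}

```text
time_s: 9.85
ee_pos: [572.6, -206.6, 102.0]
ee_rot: [43.5, 90.0, -38.3]
force: [0.3, -1.2, -1.2]
gripper_width: 26.8
```

```bash
python3 - <<'E'
from plan import *
s=env.state(); print(s["ee_pos"],s["time_s"],s["force"],s["gripper_width"])
for n in("scene","top"):
  p,d=env.grab_frame(n); np.save(n+"5_d.npy",d);cv2.imwrite(f"pics/{n}5.png",cv2.resize(p[120:345,250:550,::-1],None,fx=2.66,fy=2.66,interpolation=cv2.INTER_CUBIC))
ps=[env.state()["ee_pos"]]; print(ps,rel(s["ee_pos"],Rt(s["ee_rot"]),[571.7,-206.3,15],target(-81.7)))
E
```

```text
[ 572.56430406 -206.64019813  102.01912605] 9.85 [ 0.33060958 -1.20857847 -1.16877779] 26.770026999171442
[array([ 572.5016959 , -206.73642854,  101.92420754])] (array([ 0.8702, -0.0084, -0.0049]), array([-3.4e-04,  6.0e-05, -6.0e-05]))
```

View pics/scene5.png

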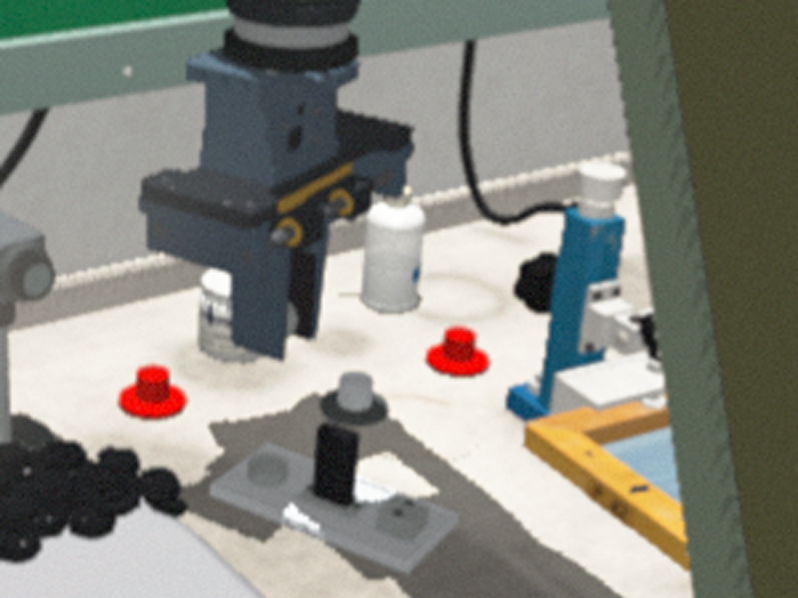

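View pics/top5.png

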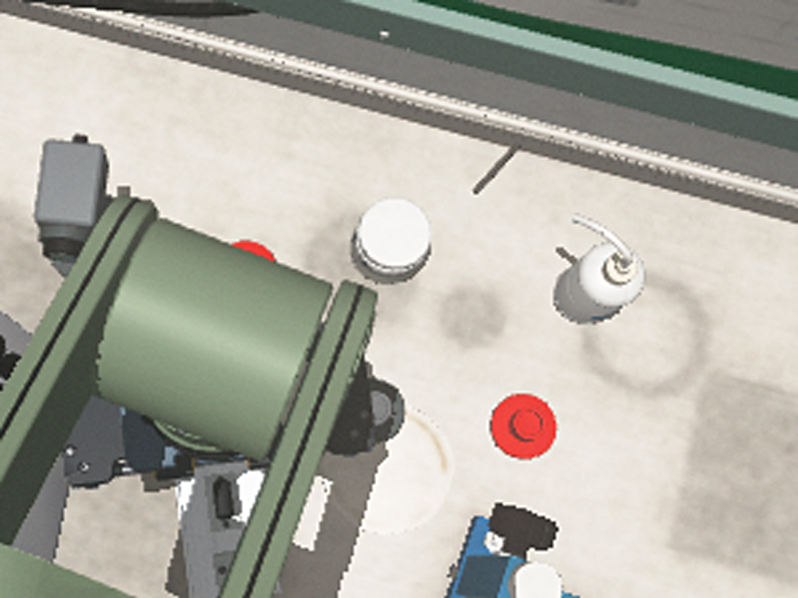

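Request:
{"op": "send_rows", "data": {"commands": [[[0.1,-0.006,0.003,0,0,0],[0.3,-0.006,0.003,0,0,0],[0.5,-0.006,0.003,0,0,0],[0.65,-0.006,0.003,0,0,0],[0.75,-0.006,0.003,0,0,0],[0.82,-0.006,0.003,0,0,0],[0.86,-0.006,0.003,0,0,0],[0.87,-0.006,0.003,0,0,0],[0.87,-0.006,0.003,0,0,0],[0.87,-0.006,0.003,0,0,0]]]}}

```text
time_s: 11.2
ee_pos: [572.1, -206.8, 15.3]
ee_rot: [66.3, 90.0, -15.5]
force: [-0.2, -0.4, -1.6]
gripper_width: 26.6
```

```bash
python3 - <<'E'
from plan import *
s=env.state(); print(s["ee_pos"],s["time_s"],s["force"],s["gripper_width"])
for n in("scene",):
  p,d=env.grab_frame(n); np.save(n+"6_d.npy",d);cv2.imwrite(f"pics/{n}6.png",cv2.resize(p[200:350,270:470,::-1],None,fx=4,fy=4,interpolation=cv2.INTER_CUBIC))
print(env.state()["ee_pos"],env.state()["force"])
E
```

```text
[ 572.08287827 -206.82467106   15.34321614] 11.2 [-0.19057585 -0.38072216 -1.58638735] 26.644222441742063
[ 572.0344989  -206.79540568   15.26358982] [ 0.26613734  0.35974549 -0.91643866]
```

View pics/scene6.png

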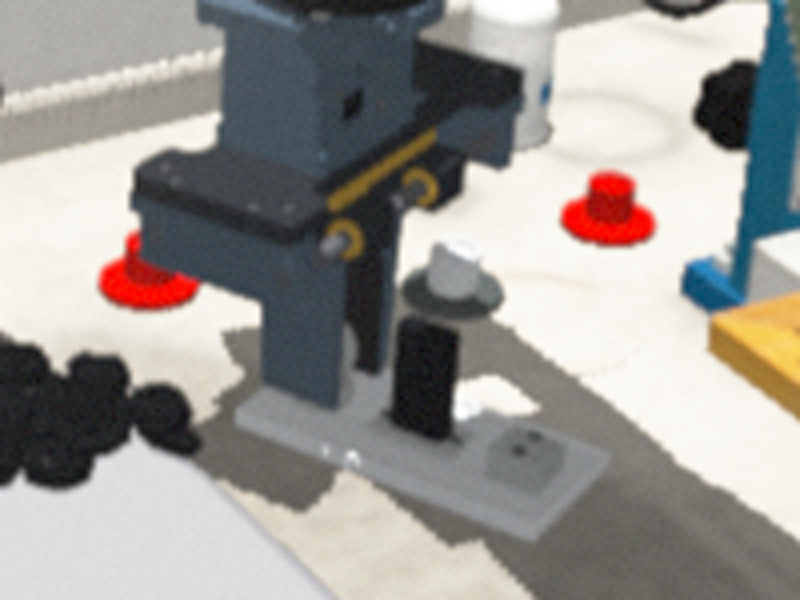

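Request:
{"op": "send_rows", "data": {"commands": [[[0.005,0,0,0,0,0],[0.012,0,0,0,0,0],[0.012,0,0,0,0,0]]]}}

```text
time_s: 11.62
ee_pos: [571.8, -206.7, 13.6]
ee_rot: [-133.7, 90.0, 144.5]
force: [-0.8, 0.2, -0.0]
gripper_width: 26.8
```

Request:
{"op": "send_rows", "data": {"commands": [[[0.008,0,0,0,0,0],[0.008,0,0,0,0,0]]]}}

```text
time_s: 11.88
ee_pos: [572.0, -206.7, 13.4]
ee_rot: [80.7, 90.0, -1.1]
force: [-0.3, 0.4, 3.2]
gripper_width: 26.5
```

Request:
{"op": "send_rows", "data": {"commands": [[[0,0,0,0,0,0],[0,0,0,0,0,0],[0,0,0,0,0,0],[0,0,0,0,0,0],[0,0,0,0,0,0],[0,0,0,0,0,0]]], "jaw": -0.2}}

```text
time_s: 12.62
ee_pos: [571.8, -206.7, 12.9]
ee_rot: [158.3, 90.0, 76.5]
force: [-0.2, -0.2, -0.3]
gripper_width: 54.4
```

```bash
python3 - <<'E'
from plan import *
s=env.state(); print(s["ee_pos"],s["time_s"],s["force"],s["gripper_width"])
for n in("scene",):
  p,d=env.grab_frame(n); np.save(n+"7_d.npy",d);cv2.imwrite(f"pics/{n}7.png",cv2.resize(p[200:350,270:470,::-1],None,fx=4,fy=4,interpolation=cv2.INTER_CUBIC))
E
```

```text
[ 571.83902196 -206.71487436   12.90794619] 12.625 [-0.19655759 -0.15834175 -0.31082815] 54.432963104592766
```

View pics/scene7.png

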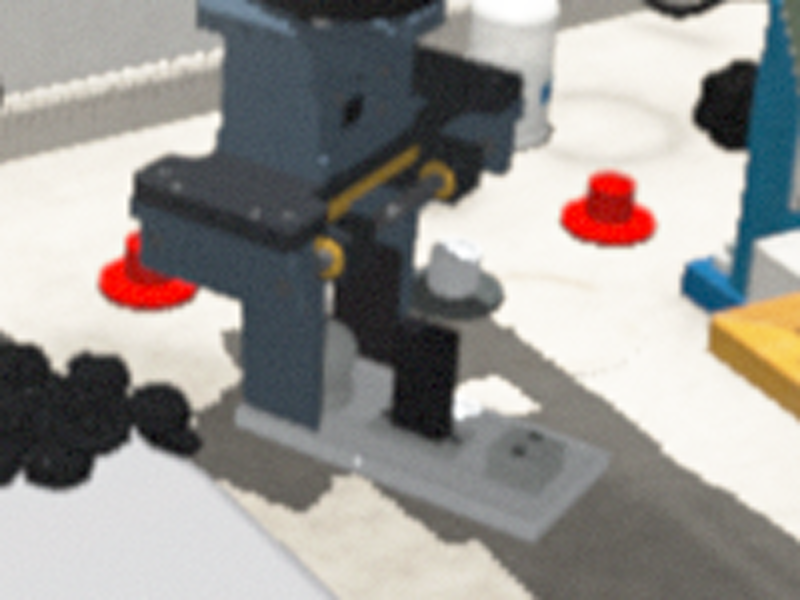

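Request:
{"op": "send_rows", "data": {"commands": [[[-0.05,0,0,0,0,0],[-0.2,0,0,0,0,0],[-0.5,0,0,0,0,0],[-0.85,0,0,0,0,0],[-1,0,0,0,0,0],[-1,0,0,0,0,0],[-1,0,0,0,0,0]]]}}

```text
time_s: 13.55
ee_pos: [570.9, -206.4, 111.7]
ee_rot: [-120.6, 89.9, 157.6]
force: [0.2, -0.6, -0.5]
gripper_width: 55.0
```

```bash
python3 - <<'E'
from m2 import *
s=env.state(); print(s["ee_pos"],s["time_s"],s["force"],s["gripper_width"])
for n in("scene","top"):
  p,d=env.grab_frame(n); np.save(n+"8_d.npy",d)
  if n=="scene": cv2.imwrite(f"pics/{n}8.png",cv2.resize(p[200:350,270:470,::-1],None,fx=4,fy=4,interpolation=cv2.INTER_CUBIC))
run(8,[572,-206,28],[("tray",(430,620,-270,-160,4,11),1),("grip",(500,550,-240,-190,54,63),0),("blk",(455,495,-240,-200,17,24),0)])
E
```

```text
[ 570.94700366 -206.42580115  111.73196562] 13.55 [ 0.16588281 -0.64652799 -0.46171585] 55.01729090933644
top ball (array([ 572., -206.,   28.]), 0)
tray 447 [ 502.2 -215.    96.5   64.6    7.6] [ 509.5 -204.4    6.6]
grip 84 [ 523.7 -212.9   25.4   11.3    8.1] [ 523.1 -212.8   57. ]
blk 61 [ 477.9 -211.7   12.8   26.7   70.1] [ 478.3 -213.6   19.3]
scene ball (array([ 573.50251408, -207.35348697,   29.11155819]), 202)
tray 1409 [ 525.  -213.5  141.2   69.1    8.1] [ 517.8 -206.2    7.6]
grip 91 [ 525.  -213.5   26.8   13.7   16.2] [ 524.2 -212.    57.6]
blk 154 [ 476.8 -220.5   23.5   26.4    9.6] [ 476.1 -219.    20.5]
```

View pics/scene8.png

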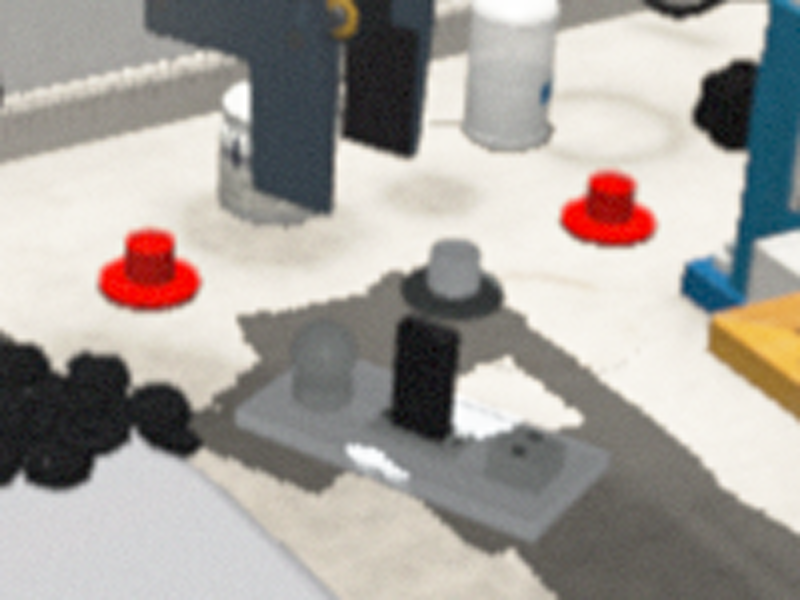

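Request:
{"op": "send_rows", "data": {"commands": [[[0,-0.1,0,0,0,0],[0,-0.3,0,0,0,0],[0,-0.475,0,0,0,0],[0,-0.475,0,0,0,0],[0,-0.475,0,0,0,0]]]}}

```text
time_s: 14.28
ee_pos: [525.3, -213.7, 113.1]
ee_rot: [72.9, 89.9, -8.9]
force: [0.1, -0.6, 0.1]
gripper_width: 54.8
```

```bash
python3 - <<'E'
from plan import *
for _ in range(3):
  s=env.state(); print(s["ee_pos"],s["time_s"],s["force"],s["gripper_width"],rel(s["ee_pos"],Rt(s["ee_rot"]),[524.3,-213.1,25],target(-81.7)))
  p,d=env.grab_frame("scene")
E
```

```text
[ 525.26752644 -213.67943187  113.14878572] 14.275 [ 0.12822224 -0.57208322  0.12370143] 54.75633437790921 (array([ 0.8815, -0.0097, -0.0074]), array([-3.9e-04,  5.0e-05, -1.7e-04]))
[ 525.40956955 -213.6079254   113.08326653] 14.325 [ 0.11163417  0.29346061 -0.13488538] 54.612230836439736 (array([ 0.8808, -0.0111, -0.0069]), array([-3.5e-04,  5.0e-05, -1.5e-04]))
[ 525.46596986 -213.5570686   113.00482099] 14.375 [0.05474541 0.54842386 0.19110374] 54.59566276101098 (array([ 0.88  , -0.0116, -0.0064]), array([-3.2e-04,  4.0e-05, -1.2e-04]))
```

Request:
{"op": "send_rows", "data": {"commands": [[[0.1,-0.008,-0.005,0,0,0],[0.3,-0.008,-0.005,0,0,0],[0.5,-0.008,-0.005,0,0,0],[0.7,-0.008,-0.005,0,0,0],[0.82,-0.008,-0.005,0,0,0],[0.875,-0.008,-0.005,0,0,0],[0.875,-0.008,-0.005,0,0,0],[0.875,-0.008,-0.005,0,0,0]]]}}

```text
time_s: 15.42
ee_pos: [524.5, -213.3, 26.1]
ee_rot: [62.8, 89.9, -19.0]
force: [-0.8, -0.1, 0.1]
gripper_width: 54.6
```

Request:
{"op": "send_rows", "data": {"commands": [[[0,0,0,0,0,0],[0,0,0,0,0,0],[0,0,0,0,0,0],[0,0,0,0,0,0],[0,0,0,0,0,0],[0,0,0,0,0,0],[0,0,0,0,0,0]]], "jaw": 1, "force": 20}}

```text
time_s: 16.3
ee_pos: [524.1, -213.3, 25.5]
ee_rot: [38.8, 90.0, -43.1]
force: [-0.9, -1.2, 0.2]
gripper_width: 12.2
```

Request:
{"op": "send_rows", "data": {"commands": [[[0,0,0,0,0,0],[0,0,0,0,0,0],[0,0,0,0,0,0]]], "force": 45}}

```text
time_s: 16.68
ee_pos: [524.0, -213.3, 25.5]
ee_rot: [35.8, 90.0, -46.0]
force: [0.0, -2.0, 1.6]
gripper_width: 11.8
```

```bash
python3 - <<'E'
from m2 import *
s=env.state(); print(s["ee_pos"],s["time_s"],s["force"],s["gripper_width"])
for n in("scene",):
  p,d=env.grab_frame(n); np.save(n+"9_d.npy",d)
  cv2.imwrite(f"pics/{n}9.png",cv2.resize(p[200:350,270:470,::-1],None,fx=4,fy=4,interpolation=cv2.INTER_CUBIC))
print(sphere(cloud("scene",d),[573,-207,29]))
E
```

```text
[ 524.04308645 -213.31631588   25.48164239] 16.675 [ 0.03049316 -2.04377738  1.60511573] 11.750230379268212
(array([ 573.22769681, -206.64854941,   29.11898327]), 207)
```

View pics/scene9.png

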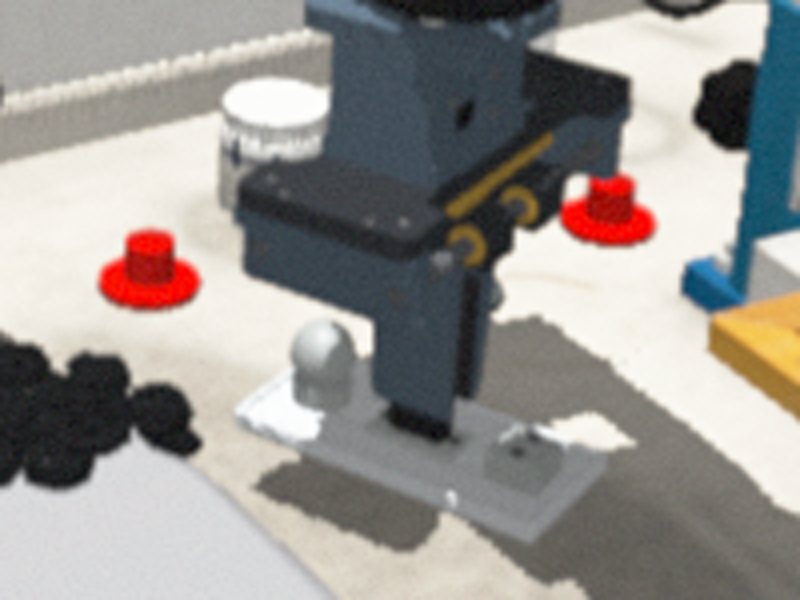

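Request:
{"op": "send_rows", "data": {"commands": [[[-0.02,0,0,0,0,0],[-0.06,0,0,0,0,0],[-0.12,0,0,0,0,0],[-0.2,0,0,0,0,0],[-0.3,0,0,0,0,0],[-0.4,0,0,0,0,0],[-0.5,0,0,0,0,0],[-0.58,0,0,0,0,0],[-0.62,0,0,0,0,0],[-0.62,0,0,0,0,0],[-0.62,0,0,0,0,0],[-0.62,0,0,0,0,0]]]}}

```text
time_s: 18.23
ee_pos: [523.7, -213.0, 87.0]
ee_rot: [-128.6, 90.0, 149.6]
force: [0.4, -0.2, -3.5]
gripper_width: 11.9
```

```bash
python3 - <<'E'
from m2 import *
s=env.state(); print(s["ee_pos"],s["time_s"],s["force"],s["gripper_width"])
for n in("scene",):
  p,d=env.grab_frame(n); np.save(n+"10_d.npy",d)
  cv2.imwrite(f"pics/{n}10.png",cv2.resize(p[150:350,250:490,::-1],None,fx=3,fy=3,interpolation=cv2.INTER_CUBIC))
print(sphere(cloud("scene",d),[573,-207,90]))
E
```

```text
[ 523.70181129 -212.99971702   87.04141906] 18.225 [ 0.40047671 -0.23763337 -3.45775042] 11.902615136605496
(array([ 573.07437302, -206.82153183,   90.63901091]), 210)
```

View pics/scene10.png

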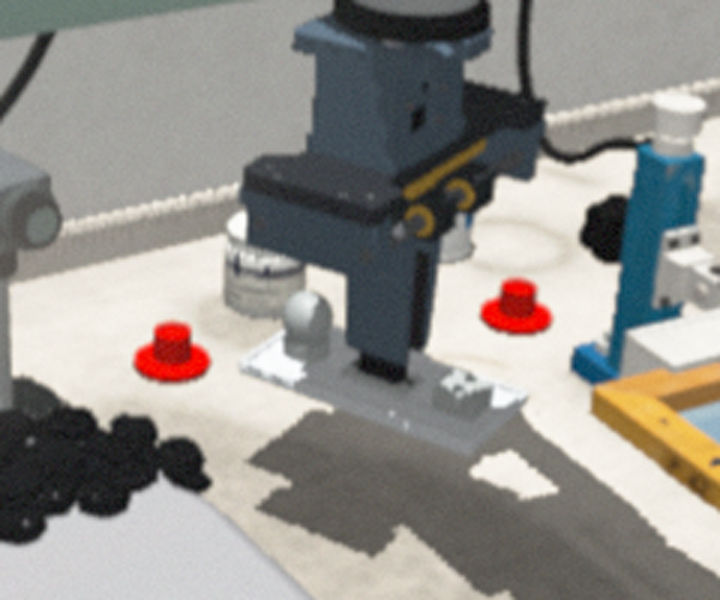

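Request:
{"op": "send_rows", "data": {"commands": [[[-0.03,0,0,0,0,0],[-0.1,0,0,0,0,0],[-0.2,0,0,0,0,0],[-0.3,0,0,0,0,0],[-0.4,0,0,0,0,0],[-0.47,0,0,0,0,0],[-0.5,0,0,0,0,0],[-0.5,0,0,0,0,0]]]}}

```text
time_s: 19.27
ee_pos: [523.9, -213.1, 137.5]
ee_rot: [119.1, 90.0, 37.3]
force: [0.4, -0.8, -4.7]
gripper_width: 11.9
```

Request:
{"op": "send_rows", "data": {"commands": [[[0,0.01,-0.03,0,0,0],[0,0.03,-0.08,0,0,0],[0,0.06,-0.17,0,0,0],[0,0.1,-0.29,0,0,0],[0,0.15,-0.42,0,0,0],[0,0.2,-0.56,0,0,0],[0,0.25,-0.7,0,0,0],[0,0.29,-0.83,0,0,0],[0,0.32,-0.92,0,0,0],[0,0.34,-0.97,0,0,0],[0,0.35,-1,0,0,0],[0,0.35,-1,0,0,0],[0,0.35,-1,0,0,0],[0,0.35,-1,0,0,0]]]}}

```text
time_s: 21.02
ee_pos: [544.3, -109.5, 137.4]
ee_rot: [65.5, 90.0, -16.3]
force: [-0.2, -0.0, -4.1]
gripper_width: 12.0
```

```bash
python3 - <<'E'
from m2 import *
s=env.state(); print(s["ee_pos"],s["time_s"],s["force"],s["gripper_width"],s["qvel"].round(2))
for n in("scene","top"):
  p,d=env.grab_frame(n); np.save(n+"11_d.npy",d)
  cv2.imwrite(f"pics/{n}11.png",cv2.resize(p[130:330,180:420,::-1],None,fx=3,fy=3,interpolation=cv2.INTER_CUBIC))
run(11,[593,-103,140],[("head",(660,760,-150,-60,156,166),1),("post",(700,735,-125,-90,30,95),0),("lens",(660,684,-140,-70,115,156),0)])
P=cloud("scene",np.load("scene11_d.npy"));Q=P.reshape(-1,3)
m=(Q[:,2]>112)&(Q[:,2]<125)&(Q[:,0]>470)&(Q[:,0]<620)&(Q[:,1]>-160)&(Q[:,1]<-60);q=Q[m]
A=np.c_[q[:,:2]-q[:,:2].mean(0),np.ones(len(q))]
from scipy.optimize import least_squares
r=least_squares(lambda c:A@c-q[:,2],[0,0,118],loss="soft_l1"); print("plane",len(q),r.x)
E
```

```text
[ 544.32662446 -109.45038272  137.42182621] 21.025 [-0.22361999 -0.01433007 -4.12664269] 12.031291076498173 [ 0.08 -0.01 -0.05  0.01  0.12  0.04]
top ball (array([ 593., -103.,  140.]), 0)
head 681 [ 718.3 -111.6   39.1   55.1   85.2] [ 717.7 -111.4  159.2]
lens 150 [ 6.780e+02 -1.097e+02  1.170e+01  3.120e+01  1.000e-01] [ 677.7 -109.6  147.5]
scene ball (array([ 593.38582764, -102.08905809,  140.99899651]), 257)
head 408 [ 713.6 -110.1   40.    63.6   83.7] [ 713.7 -108.3  160.5]
post 278 [ 716.6 -109.5   13.9   10.7   47. ] [ 715.9 -109.3   62.5]
lens 242 [ 676.8 -108.4   33.4   13.9   89.8] [ 676.7 -106.6  143.6]
plane 1880 [ 4.66739373e-03 -1.75933156e-02  1.19307780e+02]
```

View pics/scene11.png

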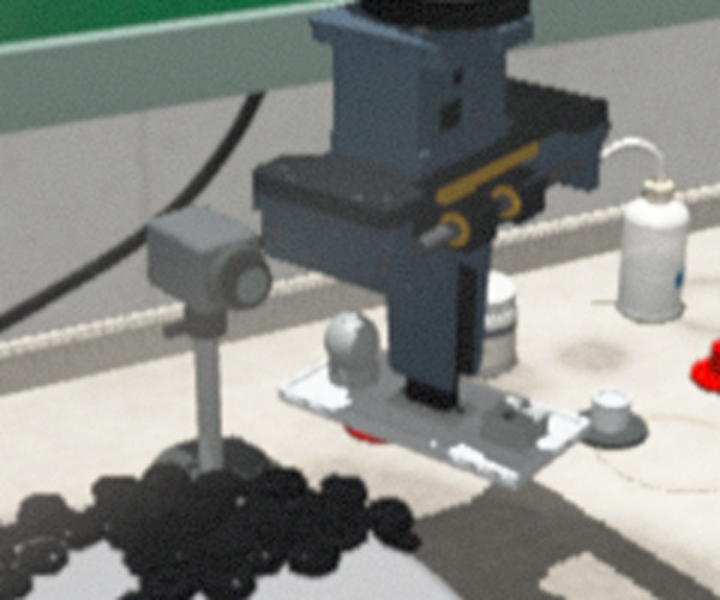

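View pics/top11.png

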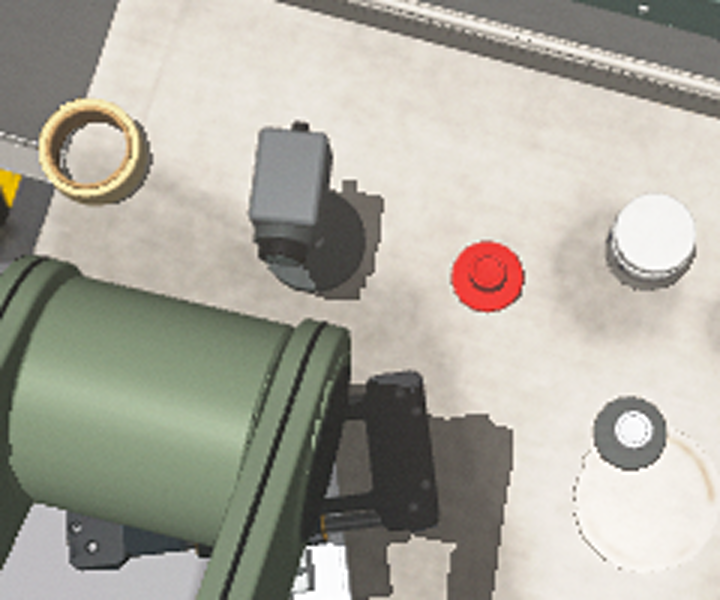

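Request:
{"op": "send_rows", "data": {"commands": [[[0,0,0,0,0,0],[0,0,0,0,0,0],[0,0,0,0,0,0],[0,0,0,0,0,0]]]}}

```text
time_s: 21.62
ee_pos: [544.4, -109.2, 137.4]
ee_rot: [110.2, 90.0, 28.4]
force: [-0.5, 0.2, -3.5]
gripper_width: 11.8
```

```bash
python3 - <<'E'
from workcell import env
s=env.state(); print(s["time_s"],s["ee_pos"],s["qvel"].round(2),s["gripper_width"]); print(env.job_done())
E
```

```text
21.625 [ 544.37731315 -109.15275617  137.44090294] [-0.09 -0.02  0.01  0.04 -0.02  0.15] 11.837014982360806
the job is handed in; nothing more can be done
None
```

I took the ball off the grey rest, set it in the tray's pocket and let go. I then lifted the tray by its grip at 45 N and carried it to the inspection camera. I handed the job in at 21.6 s with the tray still held there; no verdict was reported.

- **Ball position:** the scene view put the ball at (593.4, -102.1, 141.0) mm. That is about 80 mm from the lens glass, close to its axis, and within a few mm of lens height.
- **Tray:** it was level to about 1 degree and still, with its underside about 112 mm up by the tool's height. The ball was seated in the pocket.
- **Surroundings:** the ink jar, tape roll and camera looked unmoved in the last pictures.
- **Unconfirmed or differing:**
  - The arm hid the ball in the top view, so the final ball position comes from the scene view alone.
  - The two views differed by 1 to 2 mm, and gave the camera's heading 1 to 2 degrees apart, well inside the tolerances.

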